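# Return the reagent bottles to the slide tray in their order

### The job

The class is over: move the four amber bottles from the wooden carrier's drip cups on the left into the plywood rack in the slide tray on the right, one bottle to a bay, keeping the same order from left to right in which they stand in the carrier now. Set every bottle down upright on the floor of its bay, without dropping it or tipping it over.

Things in the scene. Friction and masses are not known exactly. Their poses are not given: they have to be found in the camera images.
- bottle_round: Round amber glass bottle with a narrow black screw cap, the tallest: body 44 mm diameter and 64 mm high, sloping shoulder and neck to 82 mm, ribbed cap 25 mm diameter from 82 to 104 mm, the top. Blank paper label. 0.12 to 0.21 kg. Best gripped across the cap. Origin: centre of the underside; z axis up along the bottle.
- bottle_square: Square amber glass bottle: body 36 x 36 mm and 56 mm high, short neck to 66 mm, round black screw cap 26 mm diameter from 66 to 86 mm, the top. 0.10 to 0.17 kg. It stands roughly square to the carrier, within about 0.2 rad. Best gripped across the cap. Origin: centre of the underside; z axis up along the bottle. x and y axes normal to its flat sides.
- bottle_jar: Wide-mouthed squat amber glass jar: body 46 mm diameter and 46 mm high, round black screw cap almost as wide, 42 mm diameter, from 50 to 70 mm, the top. 0.11 to 0.20 kg. Best gripped across the cap. Origin: centre of the underside; z axis up along the bottle.
- bottle_dropper: Small round amber dropper bottle: body 34 mm diameter and 46 mm high, shoulder to 58 mm, black screw collar 22 mm diameter from 58 to 74 mm, and above it a thin black rubber bulb 14 mm diameter up to 99 mm, the top. 0.07 to 0.12 kg. Best gripped across the collar, the fingers passing either side of the bulb. Origin: centre of the underside; z axis up along the bottle.
- cup_round: The shallow white porcelain drip cup in which the round bottle stands at the start. One of four alike, fixed in the carrier and left there: 63 mm outside and 58 mm inside diameter, 12 mm high, floor 3 mm thick, so the bottle's underside starts 3 mm above the cup's origin. Origin: centre of its underside; axes as the carrier's.
- cup_square: The shallow white porcelain drip cup in which the square bottle stands at the start. One of four alike, fixed in the carrier and left there: 63 mm outside and 58 mm inside diameter, 12 mm high, floor 3 mm thick, so the bottle's underside starts 3 mm above the cup's origin. Origin: centre of its underside; axes as the carrier's.
- cup_jar: The shallow white porcelain drip cup in which the wide-mouthed jar stands at the start. One of four alike, fixed in the carrier and left there: 63 mm outside and 58 mm inside diameter, 12 mm high, floor 3 mm thick, so the bottle's underside starts 3 mm above the cup's origin. Origin: centre of its underside; axes as the carrier's.
- cup_dropper: The shallow white porcelain drip cup in which the dropper bottle stands at the start. One of four alike, fixed in the carrier and left there: 63 mm outside and 58 mm inside diameter, 12 mm high, floor 3 mm thick, so the bottle's underside starts 3 mm above the cup's origin. Origin: centre of its underside; axes as the carrier's.
- carrier: Wooden bench carrier at the robot's left, fixed: base 84 (x) by 278 mm (y), 12 mm thick, end boards 46 mm high at both y ends. The four cups stand on the base at x = 0, y = +102, +34, -34, -102 mm, in changing order. Origin: centre of the underside, on the bench; +y along the row to the left, +x away from the robot, turned up to 0.2 rad.
- rack: Plywood rack in the steel tray at the robot's right, fixed: 70 (x) by 268 mm (y), floor 4 mm, walls 4 mm thick, tops at 34 mm. Four open bays 62 x 62 mm inside, centred at x = 0, y = +99, +33, -33, -99 mm. Glassware to 130 mm high behind. Origin: centre of the underside, 10 mm over the bench; +y along the row to the left, +x away from the robot, turned up to 0.2 rad.

How it is judged:
By the outcome, as a careful person would: the job done as asked, in the order asked, and still so for the second after the job is handed in, with the robot touching nothing.
It also fails if it takes over 115 s, if anything falls off the work surface, if the arm or the gripper's body presses on something with over 40 N, if the wrist force passes 120 N, or if a joint passes its speed limit or range.

### The arm

A 6-joint arm with a two-finger parallel gripper is mounted at the origin on the work surface. World frame = base frame: x ahead of the robot, y to its left, z up, the work surface at z = 0. Lengths are in mm, angles in rad, forces in N, time in s.
With the tool pointing down it reaches from about 350 to 875 mm from the base axis. Payload 15.5 kg.
Tool frame: the origin (TCP) lies on the centre line of the jaws, within the pads' length; the fingertips stand 8 mm ahead of it and the grasp point (between the pads) lies 11 mm behind it; z points along the fingers, y is the line along which they close (so a half turn about z gives the same grasp; the last joint's range is limited). The gripper opens to 85 mm and grips with 20 to 120 N. Pads are 22 mm wide; open, the fingers measure 114 mm over their backs; the gripper's body (76 mm by 85 mm) begins 54 mm behind the grasp point. The pads swing forward as they close: fully open they stand 13 mm farther back than shut.
Start: joints at [1.139, 0.494, 1.345, -0, 1.302, -0.096], TCP at [206.538, 589.889, 239.277] pointing down, gripper open.
Joint ranges: [-2.91, 2.91], [-0.82, 2.16], [0.22, 2.67], [-1.22, 4.37], [0.12, 2.79], [-3.08, 3.08]. Speed limits (rad/s): [1.89, 1.89, 2.57, 3.01, 3.01, 3.01].

### API

Orientations are given as a rotation vector (axis times angle).
In Python, from cell import env gives the robot as it stands.
- The arm moves only by the shell command python3 jog.py 'ROWS' [OPENING] [FORCE]. ROWS is a JSON list that holds a single list of rows (three levels of brackets), with 1 to 20 rows, each of 6 numbers: dx, dy, dz in units of 20 mm, then a rotation vector rx, ry, rz in units of 0.1 rad; each row is the pose to reach, as a shift and turn from the pose commanded when the command began, along the tool's axes at that moment; what a row does not reach only later rows make up. A row lasts 1/12 s, in which the tool goes at most 41.7 mm and 0.125 rad, less where a joint would pass 70% of its speed; a pose out of reach is approached as far as the arm can. OPENING is the finger opening in mm, set as the command begins (- or left out keeps the last). The fingers move at their own pace and stop on an object; FORCE is the grip in N (left out, the last holds). Time passes only in rows, so rows that do not move let the fingers close. It prints the time, the measured TCP pose, the force, the opening and the grip force at its end. Input that does not fit is refused with a message, and nothing moves.
- env.get_obs(): the state, without advancing time (a new reading comes with each control period).
- env.snapshot(name): name is "scene" or "top" or "wrist"; returns a dict with "image" (420x560x3 uint8, red, green, blue), "fx", "fy", "cx", "cy" (pixels), "rvec" (rotation vector, rad) and "tvec" (3), from world to camera coordinates, as OpenCV has them; the wrist camera has in their place "T_tool_cam" (4x4, takes a point from camera to tool coordinates, whose origin is the TCP and whose axes are the flange's). Camera axes: x right, y down, z forward; pixel columns grow to the right and rows downward; lengths in mm; the calibration is good to about 2 mm. The wrist camera is an equidistant fisheye: a pixel r from the principal point sees the ray r / f radians off the axis. A picture is of the moment at which its call begins: read the wrist's pose just before it. There is no depth.
- env.sign_off(): hands the job in; it is judged then, once.
The state is a dict: "time_s": time; "q": joint angles; "joint_velocities": joint speeds; "tau": joint torques, N m; "eef_pos": TCP position; "orientation": TCP orientation; "contact_force": force on the tool from outside, world axes, zero at the start; "ft_torque": the same for the moment, N m; "opening": finger opening in mm; "finger_force": force on a finger pad.
Only numpy, scipy, OpenCV 4.12 (cv2) and the standard library are available. Lean on these libraries where they do the work, as an engineer would, in place of code of your own. Each camera call takes 0.05 s, during which the arm holds its last target. There are 200 camera calls.

## Working session

There is one attempt and no reset: what is moved stays moved. The work goes in short steps, Python scripts to look and compute and a shell command to move; the robot and the scene stay as the last step left them, time stands still between calls to the robot, and variables do not carry over. Pictures are saved under pics/ and viewed, at most 14 in all, crops included, and the job is handed in when it is done.

```bash
ls; mkdir -p pics
python3 - <<'E'
from cell import env
import cv2
o=env.get_obs();print(o)
for n in ("scene","top","wrist"):
    s=env.snapshot(n);cv2.imwrite(f"pics/{n}0.png",s["image"][:,:,::-1]);print(n,{k:v for k,v in s.items() if k!="image"})
E
```

```text
cell.py
jog.py
pics
{'time_s': 0.0, 'q': array([ 1.13847367e+00,  4.94182769e-01,  1.34613187e+00, -1.31537749e-05,
        1.30248094e+00, -9.54652338e-02]), 'joint_velocities': array([-0.0025036 ,  0.0002572 ,  0.00101223, -0.00015544,  0.0012594 ,
       -0.00153255]), 'tau': array([ 2.80963533e-03, -8.82153296e+01, -3.83886409e+01,  1.25735314e-04,
        9.78360360e-03,  2.81182395e-06]), 'eef_pos': array([206.4120431 , 589.56617984, 238.70024812]), 'orientation': array([-5.26580131e-01, -3.09684032e+00,  1.82915436e-03]), 'contact_force': array([ 0.2382924 , -0.3012195 ,  0.01564793]), 'ft_torque': array([ 0.00526807, -0.01783352,  0.00523704]), 'finger_force': 0.0, 'opening': 85.18715036756028}
scene {'fx': 496.53646065695364, 'fy': 496.53646065695364, 'cx': 282.2686483376122, 'cy': 208.69820170714556, 'rvec': array([ 2.31596255,  1.26553275, -0.35343831]), 'tvec': array([-367.61735746, -329.57493749, 1330.86878009])}
top {'fx': 533.1682054463034, 'fy': 533.1682054463034, 'cx': 280.9992279421856, 'cy': 213.93366008760864, 'rvec': array([ 2.2169837 , -2.16557949,  0.09260528]), 'tvec': array([ 52.24548039, 531.01389581, 948.38609971])}
wrist {'fx': 325.19226210127806, 'fy': 325.19226210127806, 'cx': 276.185177090088, 'cy': 210.23980797462187, 'T_tool_cam': array([[ 9.65837947e-04, -9.61181457e-01, -2.75915338e-01,
         6.97047708e+01],
       [ 9.99999457e-01,  8.20699083e-04,  6.41489103e-04,
         1.26299222e+00],
       [-3.90143966e-04, -2.75915808e-01,  9.61181728e-01,
        -1.35108996e+02],
       [ 0.00000000e+00,  0.00000000e+00,  0.00000000e+00,
         1.00000000e+00]])}
```
View pics/scene0.png

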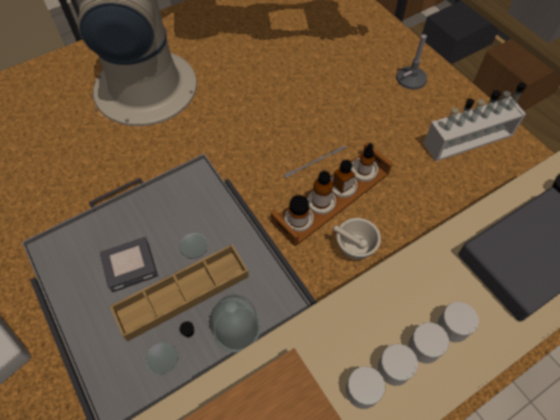

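View pics/top0.png

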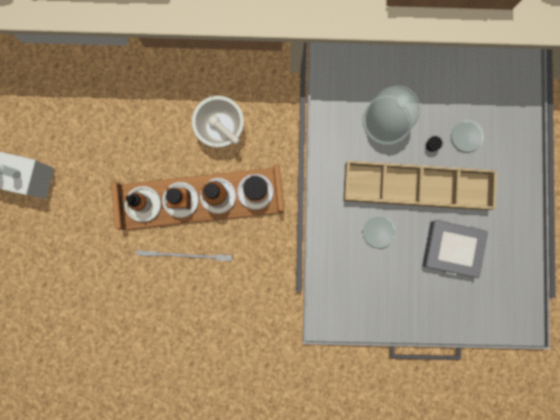

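View pics/wrist0.png

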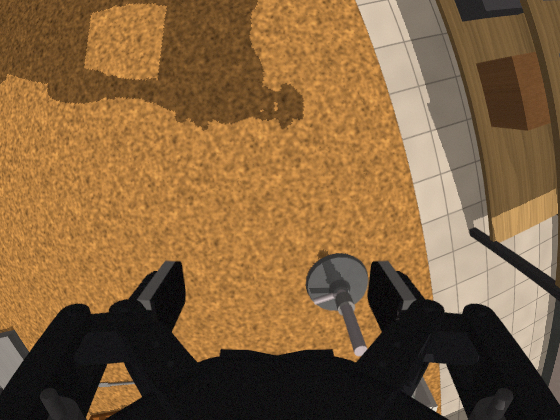

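Carrier left to right is dropper, square, round and jar, with caps at top-view pixels of about (135,201), (175,195), (212,190) and (256,188). The four rack bays are at about (364,183), (401,184), (438,186) and (476,188). The glassware behind is clear of the bays. The wrist view shows only bench and a stand. Next I'll measure the caps in two views, and the rack.

Create h.py:
```python
import numpy as np, cv2
from scipy.spatial.transform import Rotation as Ro
from cell import env
def cam(s): 
    R=Ro.from_rotvec(s["rvec"]).as_matrix(); return R,-R.T@s["tvec"]
def ray(s,u,v):
    R,c=cam(s); d=R.T@np.array([(u-s["cx"])/s["fx"],(v-s["cy"])/s["fy"],1]); return c,d/np.linalg.norm(d)
def onz(s,u,v,z):
    c,d=ray(s,u,v); return c+d*(z-c[2])/d[2]
def tri(a,b):
    (c1,d1),(c2,d2)=a,b; k=np.linalg.lstsq(np.c_[d1,-d2],c2-c1,rcond=None)[0]
    p,q=c1+k[0]*d1,c2+k[1]*d2; return (p+q)/2,np.linalg.norm(p-q)
def blobs(m,amin):
    n,_,st,ce=cv2.connectedComponentsWithStats(m.astype(np.uint8)); return [(ce[i],st[i]) for i in range(1,n) if st[i][4]>=amin]
```

Run:
```python
from h import *
S=env.snapshot("scene");T=env.snapshot("top")
print("cams",cam(S)[1],cam(T)[1])
for s,(x0,y0,x1,y1),n in((T,(115,170,285,230),"top"),(S,(270,140,395,240),"scene")):
    im=s["image"][y0:y1,x0:x1]; m=im.max(2)<40
    print(n)
    for c,st in blobs(m,12): print((c+[x0,y0]).round(1),st[:2]+[x0,y0],st[2:])
    cv2.imwrite(f"pics/c_{n}.png",cv2.resize(im[:,:,::-1],None,fx=4.6,fy=4.6,interpolation=cv2.INTER_CUBIC))
# rack: wood-coloured in tray region
im=T["image"][140:230,320:520]; hsv=cv2.cvtColor(im,cv2.COLOR_RGB2HSV)
m=((hsv[...,0]<30)&(hsv[...,1]>70)).astype(np.uint8)
c=max(cv2.findContours(m,0,1)[0],key=cv2.contourArea); r=cv2.minAreaRect(c); b=cv2.boxPoints(r)+[320,140]
print(r,b.round(1))
for p in b: print(onz(T,*p,44).round(1))
cv2.imwrite("pics/c_rack.png",cv2.resize(im[:,:,::-1],None,fx=4,fy=4,interpolation=cv2.INTER_CUBIC))
```

```text
cams [1017.10838934 -217.54541056  965.99088475] [460.64166707  76.63364877 982.89271049]
top
[133.1 200.7] [128 196] [11 10 82]
scene
[368.2 151.6] [363 144] [ 11  14 105]
[378.  159.8] [375 157] [ 7  6 17]
[345.3 166.5] [340 161] [ 12  12 111]
[323.8 178.1] [318 172] [ 12  13 121]
[298.7 205.1] [290 196] [ 19  19 291]
[281.7 227.3] [277 223] [10 10 19]
((99.92353057861328, 45.505882263183594), (150.37619018554688, 39.19933319091797), 3.7313973903656006) [[343.6 200.2]
 [346.2 161.1]
 [496.2 170.8]
 [493.7 210. ]]
[554.9 -45.4  44. ]
[625.  -48.9  44. ]
[ 614.2 -317.6   44. ]
[ 544.  -312.6   44. ]
```

View pics/c_top.png

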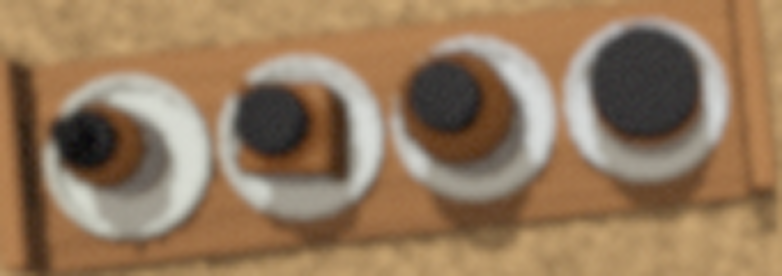

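View pics/c_scene.png

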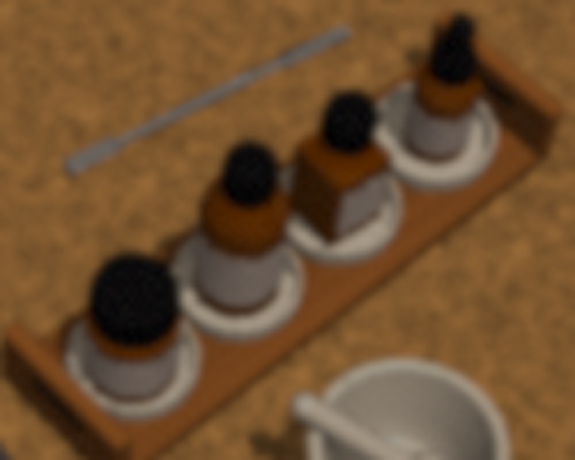

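View pics/c_rack.png

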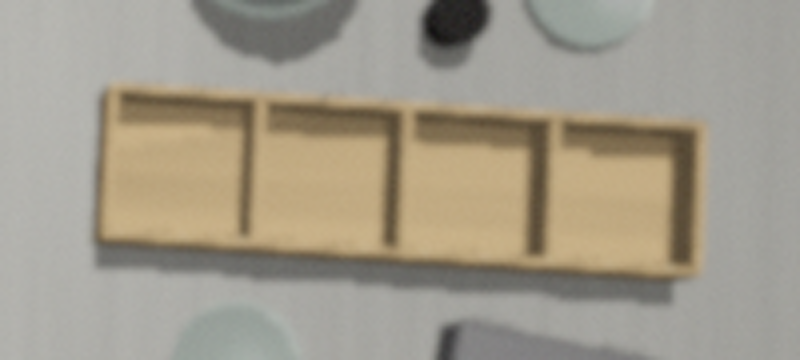

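The crops show round caps sitting off-centre in the white cups, and the rack outline measures 269 x 70 mm, as specified. Next, masks for the caps and circles for the cups.

Run:
```python
from h import *
S=env.snapshot("scene");T=env.snapshot("top")
def caps(s,box,vmax):
    x0,y0,x1,y1=box; hsv=cv2.cvtColor(s["image"][y0:y1,x0:x1],cv2.COLOR_RGB2HSV)
    m=(hsv[...,2]<vmax)&((hsv[...,1]<90)|(hsv[...,2]<30))
    return [(c+[x0,y0],st) for c,st in blobs(m,40)]
for v in (60,75): print(v,[(c.round(1),st[2:]) for c,st in caps(T,(124,175,275,220),v)])
t=sorted(caps(T,(124,175,275,220),75),key=lambda a:a[0][0])
s=sorted(caps(S,(285,140,376,215),45),key=lambda a:-a[0][0])
print([(c.round(1),st[2:]) for c,st in s])
for n,a,b,z in zip("dsrj",t,s,(96,91,108,75)):
    p,e=tri(ray(T,*a[0]),ray(S,*b[0])); print(n,p.round(1),e.round(1),"top@z",z,onz(T,*a[0],z).round(1))
x0,y0=115,165; hsv=cv2.cvtColor(T["image"][y0:235,x0:285],cv2.COLOR_RGB2HSV)
m=cv2.resize(((hsv[...,1]<60)&(hsv[...,2]>100)).astype(np.uint8)*255,None,fx=4,fy=4)
C=[]
for c in cv2.findContours(m,0,1)[0]:
    if cv2.contourArea(c)>3000:
        (u,w),r=cv2.minEnclosingCircle(c); p=onz(T,(u+.5)/4-.5+x0,(w+.5)/4-.5+y0,24); C.append(p); print("cup",p.round(1),r/4*958/533*2)
C=np.array(sorted(C,key=lambda p:-p[1])); print("yaw",-np.arctan2(*(C[0]-C[-1])[:2]),np.linalg.norm(np.diff(C,axis=0),axis=1))
```

```text
60 [(array([254.9, 188.3]), array([ 21,  21, 349], dtype=int32)), (array([211.5, 191.1]), array([ 14,  13, 141], dtype=int32)), (array([173.6, 196. ]), array([ 14,  13, 147], dtype=int32)), (array([133. , 199.7]), array([ 13,  11, 104], dtype=int32))]
75 [(array([254.7, 187.7]), array([ 23,  22, 394], dtype=int32)), (array([211.4, 190.5]), array([ 14,  14, 159], dtype=int32)), (array([173.4, 195.6]), array([ 14,  14, 160], dtype=int32)), (array([132.8, 199.5]), array([ 13,  12, 111], dtype=int32))]
[(array([368.2, 151.7]), array([ 9, 13, 88], dtype=int32)), (array([345.5, 166.5]), array([ 11,  12, 103], dtype=int32)), (array([323.8, 178. ]), array([ 11,  13, 111], dtype=int32)), (array([298.8, 205. ]), array([ 19,  19, 282], dtype=int32))]
d [543.4 316.4  82.7] 0.0 top@z 96 [542.2 312.9  96. ]
s [551.3 247.4  86.7] 0.3 top@z 91 [550.9 246.7  91. ]
r [559.6 181.8 103.7] 0.1 top@z 108 [559.1 181.3 108. ]
j [570.2 112.   70.3] 0.7 top@z 75 [569.5 111.5  75. ]
cup [558.1 215.2  24. ] 271.98088093770156
yaw -0.0 []
```

Both views agree to under 1 mm. Caps are at roughly d(543,315), s(551,247), r(559,181.5) and j(570,112). Carrier yaw is about +0.13, rack centre (585,-181), and rack yaw −0.04. I'll write a planner helper and then go.

```bash
cat > plan.py <<'E'
import sys
from h import *
x,y,z,a=map(float,sys.argv[1:5])   # target TCP and world angle of tool y
o=env.get_obs(); R=Ro.from_rotvec(o["orientation"])
tgt=Ro.from_matrix(np.c_[[-np.sin(a),np.cos(a),0],[np.cos(a),np.sin(a),0],[0,0,-1]])
print(o["eef_pos"].round(1),"shift",R.inv().apply(np.array([x,y,z])-o["eef_pos"]).round(1),"turn",(R.inv()*tgt).as_rotvec().round(3))
E
python3 plan.py 543 315 240 .13
python3 -c "
import numpy as np
for y in (99,33,-33,-99): print(585+.0407*y*-1*-1*0+y*.0407,-181.1+y)"
```

```text
[206.5 589.8 239.1] shift [-408.4 -148.2   -0.8] turn [-0.     0.     1.104]
589.0293 -82.1
586.3431 -148.1
583.6569 -214.1
580.9707 -280.1
```

Careful with the scale: shifts go in units of 20 mm and turns go in units of 0.1 rad. That gives: -408.4 mm is -20.42, -400 mm is -20, 1 rad is 10.

```bash
python3 jog.py '[[[-1.75,-0.65,0,0,0,1],[-3.6,-1.3,0,0,0,2],[-5.45,-2,0,0,0,3],[-7.3,-2.65,0,0,0,4],[-9.2,-3.35,0,0,0,5],[-11.1,-4,0,0,0,6],[-12.95,-4.7,0,0,0,7],[-14.85,-5.4,0,0,0,8],[-16.7,-6.05,0,0,0,9],[-18.55,-6.75,0,0,0,10],[-20,-7.25,0,0,0,10.8],[-20.42,-7.41,0,0,0,11.04],[-20.42,-7.41,0,0,0,11.04],[-20.42,-7.41,0,0,0,11.04]]]' 45 60; python3 plan.py 543 315 110 .13
python3 - <<'E'
from h import *
s=env.snapshot("wrist");cv2.imwrite("pics/w1.png",s["image"][:,:,::-1])
E
```

```text
time_s: 1.52
eef_pos: [542.8, 315.0, 239.1]
orientation: [-2.072, -2.361, 0.001]
contact_force: [-0.1, 0.5, -0.6]
opening: 45.0
finger_force: 0.0
[542.8 315.  239.1] shift [ -0.    0.3 129.1] turn [-0.001 -0.     0.   ]
```

View pics/w1.png

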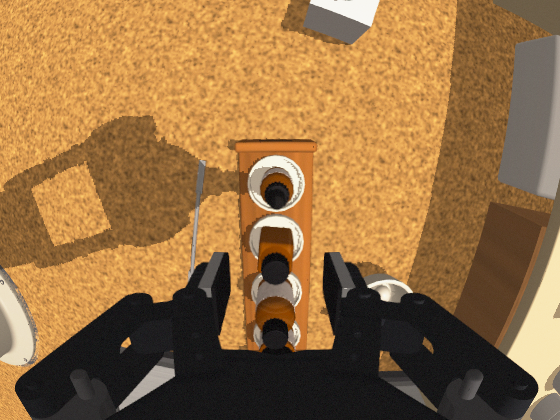

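The wrist view shows the carrier square between the jaws, with the dropper bulb at (277,197), which is where it should project. Descending.

Scaled: 161 mm is 8.05, 78 mm is 3.9.

```bash
python3 jog.py '[[[0.025,0.01,2,0,0,0],[0.05,0.01,3.9,0,0,0],[0.05,0.01,5.5,0,0,0],[0.05,0.01,6.75,0,0,0],[0.05,0.01,7.6,0,0,0],[0.05,0.01,8,0,0,0],[0.05,0.01,8.05,0,0,0],[0.05,0.01,8.05,0,0,0]]]' 45 60; python3 jog.py '[[[0,0,0,0,0,0],[0,0,0,0,0,0],[0,0,0,0,0,0],[0,0,0,0,0,0],[0,0,0,0,0,0],[0,0,0,0,0,0],[0,0,0,0,0,0],[0,0,0,0,0,0]]]' 15 45
```

```text
time_s: 2.23
eef_pos: [542.7, 316.8, 78.8]
orientation: [-2.071, -2.362, -0.0]
contact_force: [-0.2, 0.2, 0.7]
opening: 45.0
finger_force: 0.0
time_s: 2.9
eef_pos: [543.6, 316.4, 79.8]
orientation: [2.072, 2.361, 0.003]
contact_force: [-1.8, 0.5, 8.4]
opening: 20.0
finger_force: 43.7
```

```bash
python3 jog.py '[[[0,0,-0.15,0,0,0],[0,0,-0.5,0,0,0],[0,0,-1.25,0,0,0],[0,0,-1.25,0,0,0]]]'
python3 - <<'E'
from h import *
s=env.snapshot("wrist")["image"][120:380,150:410];t=env.snapshot("scene")["image"][110:240,270:400]
cv2.imwrite("pics/w2.png",np.hstack([cv2.resize(i,(400,400),interpolation=2) for i in(s,t)])[:,:,::-1])
E
```

```text
time_s: 3.23
eef_pos: [544.3, 316.6, 106.2]
orientation: [2.071, 2.36, 0.005]
contact_force: [0.8, 0.3, 0.1]
opening: 20.1
finger_force: 44.0
```

View pics/w2.png

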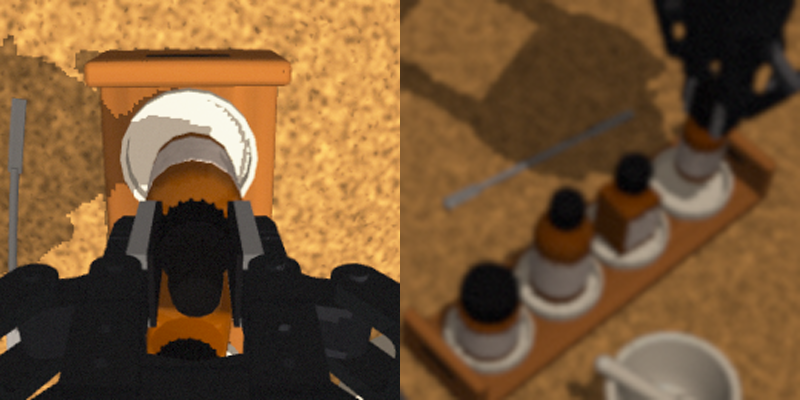

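The dropper is held upright by the collar and clear of the cup. Moving to bay 1.

```bash
python3 plan.py 589 -82 240 -.041
```

```text
[543.5 316.2 104.1] shift [-400.7   -6.3 -136.1] turn [ 0.002 -0.001  0.171]
```

Scaled: -136 mm is -6.8, -5 mm is -0.25, 0.171 rad is 1.71.

```bash
python3 jog.py '[[[0,0,-1,0,0,0],[0,0,-2.75,0,0,0],[0,0,-4.6,0,0,0],[-0.5,0,-6.1,0,0,0],[-1.75,-0.05,-6.8,0,0,0.2],[-3.5,-0.05,-6.8,0,0,0.3],[-5.4,-0.1,-6.8,0,0,0.5],[-7.35,-0.1,-6.8,0,0,0.7],[-9.3,-0.15,-6.8,0,0,0.8],[-11.25,-0.2,-6.8,0,0,1],[-13.2,-0.2,-6.8,0,0,1.2],[-15.1,-0.25,-6.8,0,0,1.3],[-16.9,-0.25,-6.8,0,0,1.5],[-18.35,-0.3,-6.8,0,0,1.6],[-19.4,-0.3,-6.8,0,0,1.7],[-19.9,-0.315,-6.8,0,0,1.71],[-20.035,-0.315,-6.8,0,0,1.71],[-20.035,-0.315,-6.8,0,0,1.71],[-20.035,-0.315,-6.8,0,0,1.71]]]'; python3 plan.py 589 -82 80 -.041;  python3 - <<'E'
from h import *
cv2.imwrite("pics/w3.png",env.snapshot("wrist")["image"][:,:,::-1])
E
```

```text
time_s: 4.92
eef_pos: [588.6, -81.0, 239.0]
orientation: [-2.265, -2.176, 0.0]
contact_force: [-0.1, 0.3, -2.1]
opening: 20.3
finger_force: 44.2
[588.6 -81.  239. ] shift [ -1.1   0.6 159. ] turn [-0.001 -0.     0.001]
```

View pics/w3.png

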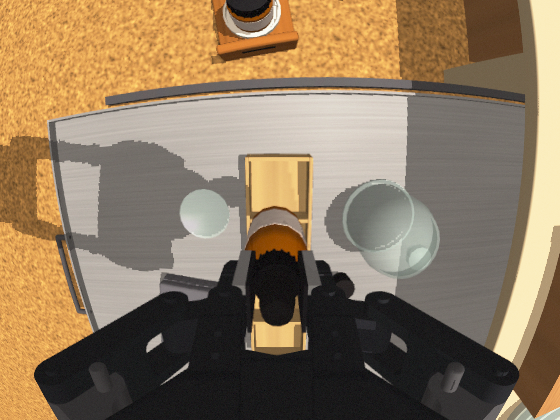

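The rack runs straight below the jaws. Its left end wall is at pixels (246–312, 155), and the flask on the right is clear. I'll check the rack's end from this pose.

```bash
cat > wr.py <<'E'
from h import *
def wray(s,o,u,v,z):
    x,y=(u-s["cx"])/s["fx"],(v-s["cy"])/s["fy"]; t=np.hypot(x,y)+1e-9
    d=np.array([x/t*np.sin(t),y/t*np.sin(t),np.cos(t)]); M=s["T_tool_cam"]; R=Ro.from_rotvec(o["orientation"])
    c=R.apply(M[:3,3])+o["eef_pos"]; d=R.apply(M[:3,:3]@d); return (c+d*(z-c[2])/d[2]).round(1)
E
python3 - <<'E'
from wr import *
o=env.get_obs();s=env.snapshot("wrist")
for p in((246,155),(313,155),(247,345),(305,348)): print(wray(s,o,*p,44))
E
```

```text
[559.9 -44.5  44. ]
[628.2 -47.1  44. ]
[ 543.9 -283.    44. ]
[ 618.5 -291.1   44. ]
```

Scaled: 158 mm is 7.9, 156 mm is 7.8.

```bash
python3 jog.py '[[[-0.05,0.075,1.9,0,0,0],[-0.05,0.075,3.8,0,0,0],[-0.05,0.075,5.4,0,0,0],[-0.05,0.075,6.6,0,0,0],[-0.05,0.075,7.4,0,0,0],[-0.05,0.075,7.8,0,0,0],[-0.05,0.075,7.9,0,0,0],[-0.05,0.075,7.9,0,0,0],[-0.05,0.075,7.9,0,0,0]]]'; python3 jog.py '[[[0,0,0.03,0,0,0],[0,0,0.06,0,0,0],[0,0,0.09,0,0,0],[0,0,0.09,0,0,0]]]'
```

```text
time_s: 5.77
eef_pos: [590.9, -83.0, 82.4]
orientation: [2.265, 2.175, 0.001]
contact_force: [-0.5, -0.6, -0.7]
opening: 19.9
finger_force: 44.3
time_s: 6.1
eef_pos: [590.4, -83.2, 79.8]
orientation: [2.266, 2.175, 0.0]
contact_force: [0.6, 0.6, -1.1]
opening: 20.1
finger_force: 44.3
```

Scaled: 1 mm is 0.05, 0.5 mm is 0.025.

```bash
python3 jog.py '[[[0,0,0.025,0,0,0],[0,0,0.05,0,0,0],[0,0,0.05,0,0,0],[0,0,0.05,0,0,0]]]'; python3 jog.py '[[[0,0,0.025,0,0,0],[0,0,0.05,0,0,0],[0,0,0.05,0,0,0],[0,0,0.05,0,0,0]]]'
```

```text
time_s: 6.43
eef_pos: [590.4, -83.2, 78.9]
orientation: [2.266, 2.175, 0.0]
contact_force: [-2.1, 0.3, 6.4]
opening: 20.0
finger_force: 45.0
time_s: 6.77
eef_pos: [590.5, -83.3, 78.7]
orientation: [2.266, 2.175, 0.001]
contact_force: [-5.0, 0.1, 21.2]
opening: 20.1
finger_force: 46.3
```

Scaled: -1 mm is -0.05, -0.5 mm is -0.025.

```bash
python3 jog.py '[[[0,0,-0.025,0,0,0],[0,0,-0.05,0,0,0],[0,0,-0.05,0,0,0]]]'; python3 jog.py '[[[0,0,0,0,0,0],[0,0,0,0,0,0],[0,0,0,0,0,0],[0,0,0,0,0,0],[0,0,0,0,0,0],[0,0,0,0,0,0]]]' 42; python3 jog.py '[[[0,0,-0.5,0,0,0],[0,0,-1.75,0,0,0],[0,0,-3.5,0,0,0],[0,0,-5.4,0,0,0],[0,0,-7,0,0,0],[0,0,-7.9,0,0,0],[0,0,-8,0,0,0]]]'; python3 plan.py 551 247 240 .13
python3 - <<'E'
from wr import *
o=env.get_obs();s=env.snapshot("wrist");cv2.imwrite("pics/w4.png",s["image"][:,:,::-1])
E
```

```text
time_s: 7.02
eef_pos: [590.4, -83.2, 78.8]
orientation: [2.266, 2.175, 0.0]
contact_force: [-1.9, 0.5, 8.1]
opening: 20.3
finger_force: 45.0
time_s: 7.52
eef_pos: [590.2, -83.1, 78.4]
orientation: [-2.266, -2.175, 0.0]
contact_force: [0.7, -0.4, -0.3]
opening: 42.0
finger_force: 0.0
time_s: 8.1
eef_pos: [591.8, -83.5, 243.5]
orientation: [2.262, 2.172, 0.006]
contact_force: [0.4, -0.1, -0.1]
opening: 41.8
finger_force: 0.0
[591.8 -83.5 243.5] shift [328.5 -54.3   2.7] turn [ 0.007  0.002 -0.171]
```

View pics/w4.png

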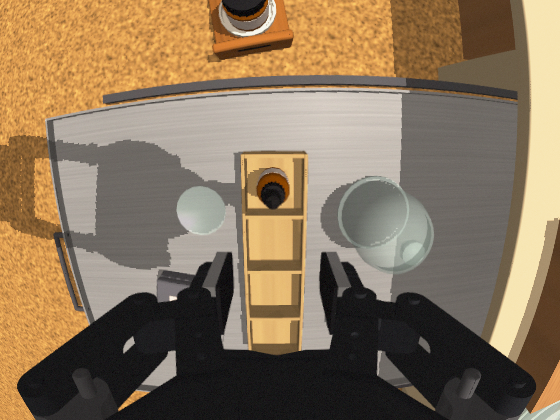

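The dropper stands upright and centred in bay 1, at (272,190). Next is the square bottle.

```bash
python3 jog.py '[[[0.75,-0.1,0,0,0,-0.1],[2.25,-0.35,0,0,0,-0.3],[4.1,-0.65,0,0,0,-0.5],[6,-1,0,0,0,-0.7],[7.9,-1.3,0,0,0,-0.9],[9.8,-1.6,0,0,0,-1.1],[11.7,-1.95,0,0,0,-1.3],[13.5,-2.25,0,0,0,-1.5],[15,-2.5,0,0,0,-1.6],[16,-2.65,0,0,0,-1.7],[16.4,-2.7,0,0,0,-1.71],[16.425,-2.715,0,0,0,-1.71],[16.425,-2.715,0,0,0,-1.71],[16.425,-2.715,0,0,0,-1.71]]]' 48; python3 plan.py 551 247 85 .13
python3 - <<'E'
from wr import *
o=env.get_obs();s=env.snapshot("wrist");cv2.imwrite("pics/w5.png",s["image"][:,:,::-1])
hsv=cv2.cvtColor(s["image"][150:260,230:320],cv2.COLOR_RGB2HSV)
for c,st in blobs(hsv[...,2]<50,80): print((c+[230,150]).round(1),st,wray(s,o,c[0]+230,c[1]+150,91))
E
```

```text
time_s: 9.32
eef_pos: [549.3, 246.3, 238.0]
orientation: [-2.073, -2.36, 0.002]
contact_force: [0.8, -1.4, 0.5]
opening: 48.1
finger_force: 0.0
[549.3 246.3 238. ] shift [  0.6   1.9 153. ] turn [-0.001  0.    -0.001]
[277.4 199. ] [ 33  33  30  32 730] [551.1 247.   91. ]
```

The wrist camera gives the square cap at (551.1, 247.0), matching the earlier measurement.

Scaled: 153 mm is 7.65, 152 mm is 7.6.

```bash
python3 jog.py '[[[0.03,0.095,1.9,0,0,0],[0.03,0.095,3.8,0,0,0],[0.03,0.095,5.25,0,0,0],[0.03,0.095,6.4,0,0,0],[0.03,0.095,7.2,0,0,0],[0.03,0.095,7.6,0,0,0],[0.03,0.095,7.65,0,0,0],[0.03,0.095,7.65,0,0,0]]]'; python3 jog.py '[[[0,0,0,0,0,0],[0,0,0,0,0,0],[0,0,0,0,0,0],[0,0,0,0,0,0],[0,0,0,0,0,0],[0,0,0,0,0,0],[0,0,0,0,0,0],[0,0,0,0,0,0]]]' 15 50; python3 jog.py '[[[0,0,-0.15,0,0,0],[0,0,-0.5,0,0,0],[0,0,-1.25,0,0,0],[0,0,-2.75,0,0,0],[0,0,-4.6,0,0,0],[0,0,-6.25,0,0,0],[0,0,-7.25,0,0,0],[0,0,-7.5,0,0,0],[0,0,-7.5,0,0,0],[0,0,-7.5,0,0,0]]]'; python3 plan.py 587.5 -148.5 240 -.041
```

```text
time_s: 10.03
eef_pos: [551.6, 247.6, 85.8]
orientation: [2.073, 2.36, 0.0]
contact_force: [0.5, -0.1, 0.6]
opening: 48.0
finger_force: 0.0
time_s: 10.7
eef_pos: [551.9, 248.3, 86.8]
orientation: [2.072, 2.36, 0.003]
contact_force: [-0.9, -1.0, 5.7]
opening: 24.2
finger_force: 48.7
time_s: 11.53
eef_pos: [550.9, 248.0, 235.1]
orientation: [-2.072, -2.361, 0.001]
contact_force: [-0.0, 0.6, -2.9]
opening: 24.1
finger_force: 49.4
[550.9 248.  235.1] shift [-397.9  -15.1   -4.9] turn [-0.     0.     0.171]
```

Scaled: -78 mm is -3.9, -15 mm is -0.75, 0.171 rad is 1.71.

```bash
python3 jog.py '[[[-0.75,-0.05,0,0,0,0.1],[-2.1,-0.1,-0.1,0,0,0.2],[-3.9,-0.15,-0.2,0,0,0.3],[-5.8,-0.2,-0.2,0,0,0.5],[-7.75,-0.3,-0.2,0,0,0.7],[-9.7,-0.35,-0.2,0,0,0.8],[-11.65,-0.45,-0.2,0,0,1],[-13.6,-0.5,-0.2,0,0,1.2],[-15.4,-0.6,-0.2,0,0,1.3],[-17,-0.65,-0.2,0,0,1.5],[-18.3,-0.7,-0.2,0,0,1.6],[-19.3,-0.75,-0.2,0,0,1.7],[-19.8,-0.755,-0.2,0,0,1.71],[-19.895,-0.755,-0.2,0,0,1.71],[-19.895,-0.755,-0.2,0,0,1.71],[-19.895,-0.755,-0.2,0,0,1.71]]]'; python3 plan.py 587.5 -148.5 88 -.041
python3 - <<'E'
from wr import *
cv2.imwrite("pics/w6.png",env.snapshot("wrist")["image"][:,:,::-1])
E
```

```text
time_s: 12.87
eef_pos: [587.5, -147.3, 238.9]
orientation: [-2.265, -2.175, 0.0]
contact_force: [-0.4, 1.1, -0.3]
opening: 24.4
finger_force: 49.4
[ 587.5 -147.3  238.9] shift [ -1.3   0.2 150.9] turn [-0.001 -0.001  0.001]
```

View pics/w6.png

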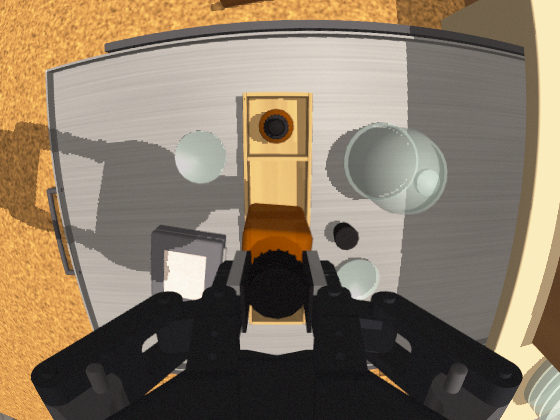

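The square bottle is held upright over bay 2, with the dropper standing in bay 1 at (275,126). Lowering.

Scaled: -1 mm is -0.05, 151 mm is 7.55.

```bash
python3 jog.py '[[[-0.05,0.01,1.9,0,0,0],[-0.05,0.01,3.8,0,0,0],[-0.05,0.01,5.25,0,0,0],[-0.05,0.01,6.4,0,0,0],[-0.05,0.01,7.15,0,0,0],[-0.05,0.01,7.45,0,0,0],[-0.05,0.01,7.55,0,0,0],[-0.05,0.01,7.55,0,0,0],[-0.05,0.01,7.55,0,0,0]]]'; python3 jog.py '[[[0,0,0.025,0,0,0],[0,0,0.05,0,0,0],[0,0,0.075,0,0,0],[0,0,0.075,0,0,0],[0,0,0.075,0,0,0]]]'
```

```text
time_s: 13.67
eef_pos: [588.7, -149.2, 89.6]
orientation: [2.265, 2.175, 0.001]
contact_force: [-0.6, -0.0, -1.6]
opening: 24.2
finger_force: 49.5
time_s: 14.08
eef_pos: [588.1, -149.4, 87.2]
orientation: [2.266, 2.175, 0.0]
contact_force: [-0.2, 0.0, -1.5]
opening: 24.3
finger_force: 49.5
```

Scaled: 0.8 mm is 0.04, 0.4 mm is 0.02.

```bash
python3 jog.py '[[[0,0,0.02,0,0,0],[0,0,0.04,0,0,0],[0,0,0.04,0,0,0],[0,0,0.04,0,0,0]]]'; python3 jog.py '[[[0,0,0.02,0,0,0],[0,0,0.035,0,0,0],[0,0,0.035,0,0,0],[0,0,0.035,0,0,0]]]'
```

```text
time_s: 14.42
eef_pos: [588.0, -149.3, 86.1]
orientation: [-2.266, -2.175, 0.0]
contact_force: [-0.4, -0.1, -1.2]
opening: 24.3
finger_force: 49.5
time_s: 14.75
eef_pos: [588.1, -149.4, 85.9]
orientation: [2.266, 2.175, 0.0]
contact_force: [-2.9, 0.2, 6.8]
opening: 24.3
finger_force: 50.3
```

Contact came at 85.9 as predicted. I'll release, lift and go to the round bottle.

Scaled: -154 mm is -7.7, -153 mm is -7.65.

```bash
python3 jog.py '[[[0,0,0,0,0,0],[0,0,0,0,0,0],[0,0,0,0,0,0],[0,0,0,0,0,0],[0,0,0,0,0,0],[0,0,0,0,0,0]]]' 46; python3 jog.py '[[[0,0,-0.5,0,0,0],[0,0,-1.75,0,0,0],[0,0,-3.5,0,0,0],[0,0,-5.4,0,0,0],[0,0,-7,0,0,0],[0,0,-7.65,0,0,0],[0,0,-7.7,0,0,0],[0,0,-7.7,0,0,0],[0,0,-7.7,0,0,0]]]'; python3 plan.py 559.3 181.5 240 .13
```

```text
time_s: 15.25
eef_pos: [588.0, -149.3, 85.4]
orientation: [-2.266, -2.175, 0.0]
contact_force: [-0.1, 0.3, -0.5]
opening: 46.1
finger_force: 0.0
time_s: 16.0
eef_pos: [587.5, -149.2, 238.9]
orientation: [-2.266, -2.175, 0.001]
contact_force: [-1.1, -0.2, -0.6]
opening: 45.8
finger_force: 0.0
[ 587.5 -149.2  238.9] shift [329.2 -41.8  -1. ] turn [-0.001 -0.    -0.171]
```

```bash
python3 jog.py '[[[0.75,-0.1,0,0,0,-0.1],[2.25,-0.3,0,0,0,-0.3],[4.1,-0.5,0,0,0,-0.5],[6,-0.75,0,0,0,-0.7],[7.9,-1,0,0,0,-0.9],[9.8,-1.25,0,0,0,-1.1],[11.7,-1.5,0,0,0,-1.3],[13.5,-1.7,0,0,0,-1.5],[15,-1.9,0,0,0,-1.6],[16,-2.05,0,0,0,-1.7],[16.45,-2.09,0,0,0,-1.71],[16.46,-2.09,0,0,0,-1.71],[16.46,-2.09,0,0,0,-1.71],[16.46,-2.09,0,0,0,-1.71]]]' 48
python3 - <<'E'
from wr import *
o=env.get_obs();s=env.snapshot("wrist");cv2.imwrite("pics/w7.png",s["image"][:,:,::-1])
hsv=cv2.cvtColor(s["image"][150:260,230:320],cv2.COLOR_RGB2HSV)
for c,st in blobs(hsv[...,2]<50,80): print((c+[230,150]).round(1),st,wray(s,o,c[0]+230,c[1]+150,108))
E
python3 plan.py 559.3 181.5 97 .13
```

```text
time_s: 17.17
eef_pos: [559.7, 180.3, 239.0]
orientation: [-2.073, -2.36, 0.001]
contact_force: [-0.5, -0.5, 0.1]
opening: 48.0
finger_force: 0.0
[275.1 202.4] [ 30  36  31  33 794] [559.4 181.8 108. ]
[277.4 251.2] [ 27  90  42  20 633] [567.2 137.8 108. ]
[559.8 180.1 239.2] shift [  1.5  -0.2 142.2] turn [-0.001  0.    -0.001]
```

Scaled: 142 mm is 7.1, 138 mm is 6.9.

```bash
python3 jog.py '[[[0.05,-0.01,1.9,0,0,0],[0.075,-0.01,3.8,0,0,0],[0.075,-0.01,5.25,0,0,0],[0.075,-0.01,6.3,0,0,0],[0.075,-0.01,6.9,0,0,0],[0.075,-0.01,7.1,0,0,0],[0.075,-0.01,7.1,0,0,0],[0.075,-0.01,7.1,0,0,0]]]'; python3 jog.py '[[[0,0,0,0,0,0],[0,0,0,0,0,0],[0,0,0,0,0,0],[0,0,0,0,0,0],[0,0,0,0,0,0],[0,0,0,0,0,0],[0,0,0,0,0,0],[0,0,0,0,0,0]]]' 15 60; python3 jog.py '[[[0,0,-0.15,0,0,0],[0,0,-0.5,0,0,0],[0,0,-1.25,0,0,0],[0,0,-2.75,0,0,0],[0,0,-4.6,0,0,0],[0,0,-6.25,0,0,0],[0,0,-7.25,0,0,0],[0,0,-7.5,0,0,0],[0,0,-7.5,0,0,0],[0,0,-7.5,0,0,0]]]'; python3 plan.py 585 -214.3 247 -.041
```

```text
time_s: 17.88
eef_pos: [559.9, 182.2, 98.1]
orientation: [2.073, 2.36, 0.001]
contact_force: [0.3, 0.1, 0.9]
opening: 47.4
finger_force: 0.0
time_s: 18.55
eef_pos: [559.8, 182.8, 98.7]
orientation: [2.072, 2.36, 0.002]
contact_force: [-1.5, -0.9, 7.9]
opening: 23.2
finger_force: 58.3
time_s: 19.38
eef_pos: [558.9, 182.6, 246.8]
orientation: [-2.072, -2.361, 0.001]
contact_force: [-0.1, 0.6, -3.6]
opening: 23.4
finger_force: 59.2
[558.9 182.6 246.8] shift [-3.97e+02 -2.56e+01 -1.00e-01] turn [-0.001  0.     0.171]
```

Scaled: -15 mm is -0.75, -397 mm is -19.85, 0.171 rad is 1.71.

```bash
python3 jog.py '[[[-0.75,-0.05,0,0,0,0.1],[-2.1,-0.15,0,0,0,0.2],[-3.9,-0.25,0,0,0,0.3],[-5.8,-0.35,0,0,0,0.5],[-7.75,-0.5,0,0,0,0.7],[-9.7,-0.6,0,0,0,0.8],[-11.65,-0.75,0,0,0,1],[-13.6,-0.85,0,0,0,1.2],[-15.4,-1,0,0,0,1.3],[-17,-1.1,0,0,0,1.5],[-18.3,-1.2,0,0,0,1.6],[-19.3,-1.25,0,0,0,1.7],[-19.8,-1.28,0,0,0,1.71],[-19.85,-1.28,0,0,0,1.71],[-19.85,-1.28,0,0,0,1.71],[-19.85,-1.28,0,0,0,1.71]]]'; python3 plan.py 585 -214.3 101 -.041
python3 - <<'E'
from wr import *
cv2.imwrite("pics/w8.png",env.snapshot("wrist")["image"][:,:,::-1])
E
```

```text
time_s: 20.72
eef_pos: [585.1, -213.1, 246.7]
orientation: [-2.264, -2.175, 0.0]
contact_force: [0.1, -0.4, -1.5]
opening: 23.4
finger_force: 59.2
[ 585.1 -213.1  246.7] shift [-1.400e+00  1.000e-01  1.457e+02] turn [-0.001 -0.001  0.001]
```

View pics/w8.png

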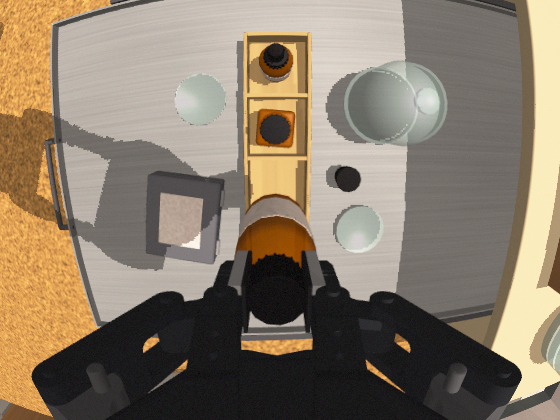

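The square and dropper bottles stand properly at (275,128) and (275,62). Before lowering, I'll check how close the small objects behind bays 3 and 4 stand: the black one at (347,180) and the glass at (360,230).

Run:
```python
from wr import *
o=env.get_obs();s=env.snapshot("wrist");T=env.snapshot("top")
for n,w,t in(("black",(347,179),(434,144)),("glass",(360,229),(467,136))):
    for z in(10,40,70,100,130): print(n,z,wray(s,o,*w,z)[:2],onz(T,*t,z)[:2].round(1))
```

```text
black 10 [ 669.4 -213.2] [ 667.  -216.1]
black 40 [ 662.9 -207.5] [ 660.7 -207.1]
black 70 [ 656.4 -201.7] [ 654.3 -198. ]
black 100 [ 649.9 -196. ] [ 647.9 -189. ]
black 130 [ 643.4 -190.3] [ 641.6 -180. ]
glass 10 [ 687.3 -276.5] [ 683.7 -277.6]
glass 40 [ 679.3 -265.6] [ 676.8 -266.7]
glass 70 [ 671.4 -254.8] [ 669.9 -255.8]
glass 100 [ 663.4 -244. ] [ 663.  -244.8]
glass 130 [ 655.5 -233.1] [ 656.2 -233.9]
```

Both objects stay clear of the fingers and gripper body. Lowering.

Scaled: -1 mm is -0.05, 147 mm is 7.35.

```bash
python3 jog.py '[[[-0.05,0.005,1.9,0,0,0],[-0.05,0.005,3.8,0,0,0],[-0.05,0.005,5.25,0,0,0],[-0.05,0.005,6.3,0,0,0],[-0.05,0.005,7,0,0,0],[-0.05,0.005,7.3,0,0,0],[-0.05,0.005,7.35,0,0,0],[-0.05,0.005,7.35,0,0,0],[-0.05,0.005,7.35,0,0,0]]]'; python3 jog.py '[[[0,0,0.025,0,0,0],[0,0,0.05,0,0,0],[0,0,0.05,0,0,0],[0,0,0.05,0,0,0],[0,0,0.05,0,0,0]]]'
```

```text
time_s: 21.62
eef_pos: [586.2, -215.3, 101.7]
orientation: [2.265, 2.175, 0.001]
contact_force: [0.2, -0.0, -1.2]
opening: 23.2
finger_force: 59.1
time_s: 22.03
eef_pos: [585.5, -215.3, 99.7]
orientation: [2.266, 2.175, 0.0]
contact_force: [-0.2, 0.4, -1.7]
opening: 23.3
finger_force: 59.1
```

Contact is expected near 97.8.

Scaled: 1.4 mm is 0.07, 1 mm is 0.05.

```bash
python3 jog.py '[[[0,0,0.025,0,0,0],[0,0,0.05,0,0,0],[0,0,0.07,0,0,0],[0,0,0.07,0,0,0],[0,0,0.07,0,0,0]]]'; python3 jog.py '[[[0,0,0.015,0,0,0],[0,0,0.03,0,0,0],[0,0,0.03,0,0,0],[0,0,0.03,0,0,0]]]'
```

```text
time_s: 22.45
eef_pos: [585.5, -215.2, 98.0]
orientation: [-2.266, -2.175, 0.0]
contact_force: [0.1, 0.3, -1.9]
opening: 22.9
finger_force: 59.1
time_s: 22.78
eef_pos: [585.5, -215.3, 97.7]
orientation: [2.266, 2.175, 0.0]
contact_force: [-2.3, 1.0, 4.0]
opening: 23.2
finger_force: 59.9
```

```bash
python3 jog.py '[[[0,0,0,0,0,0],[0,0,0,0,0,0],[0,0,0,0,0,0],[0,0,0,0,0,0],[0,0,0,0,0,0],[0,0,0,0,0,0]]]' 46; python3 jog.py '[[[0,0,-0.5,0,0,0],[0,0,-1.75,0,0,0],[0,0,-3.5,0,0,0],[0,0,-5.4,0,0,0],[0,0,-6.75,0,0,0],[0,0,-7.1,0,0,0],[0,0,-7.1,0,0,0],[0,0,-7.1,0,0,0],[0,0,-7.1,0,0,0]]]'; python3 plan.py 570 112 240 .13
```

```text
time_s: 23.28
eef_pos: [585.5, -215.2, 97.4]
orientation: [-2.266, -2.175, -0.0]
contact_force: [0.2, -0.1, -0.0]
opening: 46.1
finger_force: 0.0
time_s: 24.03
eef_pos: [584.8, -214.9, 238.2]
orientation: [-2.265, -2.174, 0.001]
contact_force: [0.1, 0.5, -0.2]
opening: 45.8
finger_force: 0.0
[ 584.8 -214.9  238.2] shift [326.  -28.2  -1.5] turn [-0.002 -0.001 -0.171]
```

Scaled: 326 mm is 16.3, 319 mm is 15.95, -0.171 rad is -1.71.

```bash
python3 jog.py '[[[0.75,-0.05,0,0,0,-0.1],[2.25,-0.2,0,0,0,-0.3],[4.1,-0.35,0,0,0,-0.5],[6,-0.5,0,0,0,-0.7],[7.9,-0.7,0,0,0,-0.9],[9.8,-0.85,0,0,0,-1.1],[11.7,-1,0,0,0,-1.3],[13.5,-1.15,0,0,0,-1.5],[15,-1.3,0,0,0,-1.6],[15.95,-1.4,0,0,0,-1.7],[16.3,-1.41,0,0,0,-1.71],[16.3,-1.41,0,0,0,-1.71],[16.3,-1.41,0,0,0,-1.71],[16.3,-1.41,0,0,0,-1.71]]]' 66
python3 - <<'E'
from wr import *
o=env.get_obs();s=env.snapshot("wrist");cv2.imwrite("pics/w9.png",s["image"][:,:,::-1])
hsv=cv2.cvtColor(s["image"][150:260,235:315],cv2.COLOR_RGB2HSV)
for c,st in blobs(hsv[...,2]<50,80): print((c+[235,150]).round(1),st,wray(s,o,c[0]+235,c[1]+150,75))
E
python3 plan.py 570 112 72 .13
```

```text
time_s: 25.2
eef_pos: [570.6, 110.6, 239.0]
orientation: [-2.073, -2.36, 0.001]
contact_force: [-0.2, -0.1, -0.3]
opening: 66.0
finger_force: 0.0
[275.4 194.2] [  18   21   45   47 1641] [570.6 111.6  75. ]
[274.7 243.5] [  0  88  80  12 257] [576.3  61.9  75. ]
[570.7 110.5 239.2] shift [  1.6  -0.4 167.2] turn [-0.001  0.    -0.001]
```

```bash
python3 jog.py '[[[0.05,0,1.9,0,0,0],[0.075,0,3.8,0,0,0],[0.075,0,5.5,0,0,0],[0.075,0,6.9,0,0,0],[0.075,0,7.8,0,0,0],[0.075,0,8.3,0,0,0],[0.075,0,8.425,0,0,0],[0.075,0,8.425,0,0,0],[0.075,0,8.425,0,0,0]]]'; python3 jog.py '[[[0,0,0,0,0,0],[0,0,0,0,0,0],[0,0,0,0,0,0],[0,0,0,0,0,0],[0,0,0,0,0,0],[0,0,0,0,0,0],[0,0,0,0,0,0],[0,0,0,0,0,0]]]' 30 60; python3 jog.py '[[[0,0,-0.15,0,0,0],[0,0,-0.5,0,0,0],[0,0,-1.25,0,0,0],[0,0,-2.75,0,0,0],[0,0,-4.6,0,0,0],[0,0,-6.5,0,0,0],[0,0,-8,0,0,0],[0,0,-8.4,0,0,0],[0,0,-8.4,0,0,0],[0,0,-8.4,0,0,0]]]'; python3 plan.py 582.5 -280.3 240 -.041
```

```text
time_s: 26.0
eef_pos: [571.3, 112.9, 72.1]
orientation: [2.072, 2.36, 0.002]
contact_force: [0.5, 0.4, 1.0]
opening: 65.7
finger_force: 0.0
time_s: 26.67
eef_pos: [571.2, 113.3, 72.4]
orientation: [2.071, 2.36, 0.002]
contact_force: [-2.3, -0.7, 12.0]
opening: 40.0
finger_force: 59.0
time_s: 27.5
eef_pos: [570.2, 113.2, 238.9]
orientation: [2.072, 2.361, 0.0]
contact_force: [0.6, -0.6, -1.3]
opening: 40.5
finger_force: 60.9
[570.2 113.2 238.9] shift [-391.7  -38.8   -1.1] turn [ 0.    -0.     0.171]
```

```bash
python3 jog.py '[[[-0.75,-0.05,0,0,0,0.1],[-2.1,-0.2,0,0,0,0.2],[-3.9,-0.4,0,0,0,0.3],[-5.8,-0.6,0,0,0,0.5],[-7.75,-0.75,0,0,0,0.7],[-9.7,-0.95,0,0,0,0.8],[-11.65,-1.15,0,0,0,1],[-13.6,-1.35,0,0,0,1.2],[-15.4,-1.55,0,0,0,1.3],[-17,-1.7,0,0,0,1.5],[-18.3,-1.8,0,0,0,1.6],[-19.2,-1.9,0,0,0,1.7],[-19.55,-1.94,0,0,0,1.71],[-19.585,-1.94,0,0,0,1.71],[-19.585,-1.94,0,0,0,1.71],[-19.585,-1.94,0,0,0,1.71]]]'; python3 plan.py 582.5 -280.3 75 -.041
python3 - <<'E'
from wr import *
cv2.imwrite("pics/w10.png",env.snapshot("wrist")["image"][:,:,::-1])
E
```

```text
time_s: 28.83
eef_pos: [582.7, -278.8, 238.6]
orientation: [-2.264, -2.176, -0.0]
contact_force: [-0.2, -0.6, -0.8]
opening: 40.4
finger_force: 60.8
[ 582.7 -278.8  238.6] shift [-1.600e+00 -1.000e-01  1.636e+02] turn [-0.001 -0.001  0.001]
```

View pics/w10.png

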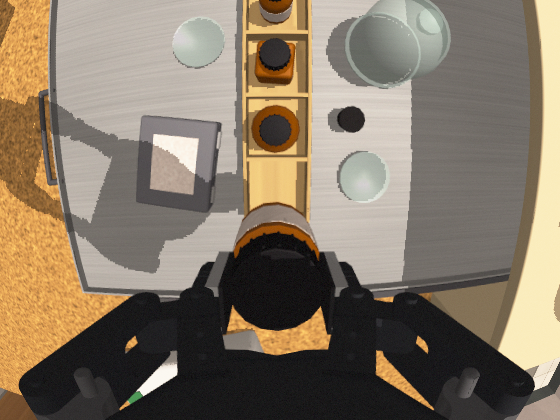

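The round bottle stands in bay 3 at (275,128), and the jar is held over bay 4. Lowering.

Careful with the scale: shifts go in units of 20 mm and turns go in units of 0.1 rad. That gives: 164 mm is 8.2, 162 mm is 8.1.

```bash
python3 jog.py '[[[0.015,0,1.9,0,0,0],[0.015,0,3.8,0,0,0],[0.015,0,5.5,0,0,0],[0.015,0,6.9,0,0,0],[0.015,0,7.7,0,0,0],[0.015,0,8.1,0,0,0],[0.015,0,8.2,0,0,0],[0.015,0,8.2,0,0,0],[0.015,0,8.2,0,0,0]]]'; python3 jog.py '[[[0,0,0.025,0,0,0],[0,0,0.05,0,0,0],[0,0,0.075,0,0,0],[0,0,0.075,0,0,0],[0,0,0.075,0,0,0]]]'
```

```text
time_s: 29.63
eef_pos: [583.6, -280.0, 76.4]
orientation: [2.265, 2.175, 0.001]
contact_force: [0.8, 0.9, -0.8]
opening: 39.9
finger_force: 60.9
time_s: 30.05
eef_pos: [582.8, -280.1, 73.7]
orientation: [2.266, 2.175, 0.0]
contact_force: [-1.2, -0.1, -1.3]
opening: 40.1
finger_force: 60.9
```

Scaled: 1.6 mm is 0.08, 1 mm is 0.05.

```bash
python3 jog.py '[[[0,0,0.025,0,0,0],[0,0,0.05,0,0,0],[0,0,0.08,0,0,0],[0,0,0.08,0,0,0],[0,0,0.08,0,0,0]]]'; python3 jog.py '[[[0,0,0.015,0,0,0],[0,0,0.03,0,0,0],[0,0,0.03,0,0,0],[0,0,0.03,0,0,0]]]'
```

```text
time_s: 30.47
eef_pos: [582.8, -280.0, 71.8]
orientation: [-2.266, -2.175, 0.0]
contact_force: [0.2, 0.7, -1.2]
opening: 40.0
finger_force: 60.9
time_s: 30.8
eef_pos: [582.8, -280.1, 71.5]
orientation: [2.266, 2.175, -0.0]
contact_force: [-1.5, 0.1, 4.8]
opening: 40.0
finger_force: 61.3
```

Scaled: -200 mm is -10, -180 mm is -9.

```bash
python3 jog.py '[[[0,0,0,0,0,0],[0,0,0,0,0,0],[0,0,0,0,0,0],[0,0,0,0,0,0],[0,0,0,0,0,0],[0,0,0,0,0,0]]]' 56; python3 jog.py '[[[0,0,-0.5,0,0,0],[0,0,-1.75,0,0,0],[0,0,-3.5,0,0,0],[0,0,-5.4,0,0,0],[0,0,-7.25,0,0,0],[0,0,-9,0,0,0],[0,0,-10,0,0,0],[0,0,-10,0,0,0],[0,0,-10,0,0,0]]]';python3 jog.py '[[[-0.75,0,0,0,0,0],[-2.5,0,0,0,0,0],[-4.25,0,0,0,0,0],[-5.75,0,0,0,0,0],[-6,0,0,0,0,0],[-6,0,0,0,0,0],[-6,0,0,0,0,0]]]'
python3 - <<'E'
from wr import *
w=env.snapshot("wrist")["image"][0:300,130:430]
t=env.snapshot("scene")["image"][230:350,90:270]
cv2.imwrite("pics/w11.png",np.hstack([cv2.resize(w,(400,400)),cv2.resize(t,(400,400))])[:,:,::-1])
E
```

```text
time_s: 31.3
eef_pos: [582.8, -280.0, 71.3]
orientation: [-2.267, -2.175, 0.0]
contact_force: [0.6, 0.6, -1.0]
opening: 55.9
finger_force: 0.0
time_s: 32.05
eef_pos: [583.2, -280.1, 273.1]
orientation: [2.264, 2.173, 0.001]
contact_force: [0.0, 0.1, -1.0]
opening: 56.0
finger_force: 0.0
time_s: 32.63
eef_pos: [577.3, -399.9, 269.9]
orientation: [-2.266, -2.173, 0.0]
contact_force: [0.6, 0.5, 1.0]
opening: 56.2
finger_force: 0.0
```

View pics/w11.png

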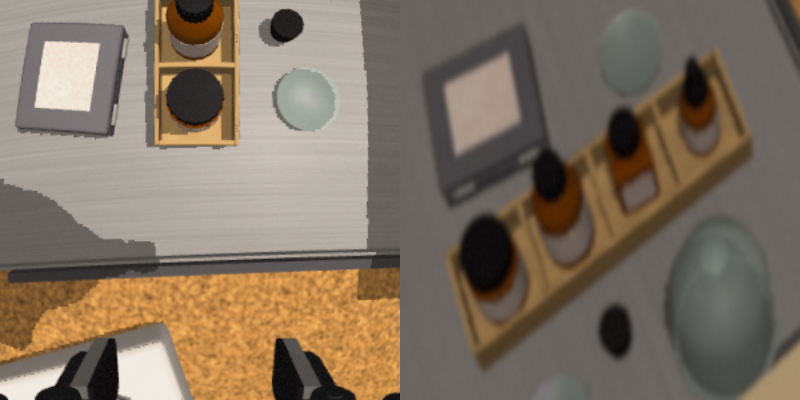

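All four stand upright, each in its own bay: the jar at (488,250), round at (555,195), square at (630,150) and dropper at (695,100) in the scene half of the picture. Robot clear.

```bash
python3 -c "
from cell import env
print(env.sign_off())"
```

```text
the job is handed in; nothing more can be done
None
```

All four bottles now stand upright in the rack, one to a bay, in the carrier's left-to-right order (dropper, square, round, jar). The job was handed in at about 33 s with the robot clear.

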